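# Balance a tin of engraving blanks on the trip balance

## Robot

A 6-joint arm with a two-finger parallel gripper is mounted at the origin on the work surface. World frame = base frame: x ahead of the robot, y to its left, z up, the work surface at z = 0. Lengths are in m, angles in rad, forces in N, time in s.
With the tool pointing down it reaches from about 0.275 to 1 m from the base axis. Payload 8.4 kg.
Tool frame: the origin (TCP) lies at the very end of the fingers, on their centre line; the grasp point (between the pads) lies 19 mm behind it; x points along the fingers, y is the direction in which the jaws open and shut, and the axes are right-handed (so a half turn about x gives the same grasp; the last joint's range is limited). The gripper opens to 85 mm and grips with 20 to 120 N. Pads are 22 mm wide; open, the fingers measure 114 mm over their backs; the gripper's body (76 mm by 85 mm) begins 54 mm behind the grasp point. The pads swing forward as they close: fully open they stand 13 mm farther back than shut.
Start: joints at [1.267, 0.353, 1.633, -0, 1.155, -0.002], TCP at [0.186, 0.597, 0.197] pointing down, gripper open.
Joint ranges: [-2.63, 2.63], [-0.92, 2.1], [0.06, 2.66], [-1.3, 4.44], [0, 2.69], [-3.02, 3.02]. Speed limits (rad/s): [2.22, 2.22, 2.79, 3.14, 3.14, 3.14].

## Interface

Orientations are given as a unit quaternion [w, x, y, z].
In Python, from plant import r, kinematics, state, viewer gives the robot as it stands. The module is installed in compiled form; this text tells all that it offers. Calls block until the motion is done:
- r.reach(position, orientation): joint-space move of the TCP to a pose.
- r.move_straight(position, v=0.15, orientation=None, f_stop=None): straight line of the TCP; orientation=None keeps the orientation; v is the mean speed in m/s. With f_stop (N) it stops when the force on the tool has changed by that much, and returns True; else False.
- r.movej(angles): joint-space move.
- r.gripper_to(opening, grip_force=None): opening from 0.0 (shut) to 1.0 (fully open); grip_force is the grip in N (None keeps the last); returns when the fingers have stopped.
- r.pause(seconds).
- kinematics.solve_ik(position, orientation): joint angles nearest the present ones, or None.
- state(): the state.
- viewer.grab_frame(name): name is "scene" or "top" or "wrist"; returns a dict with "frame" (420x560x3 uint8, red, green, blue), "range_z" (420x560 float32, m along the optical axis (not along the pixel's ray), 0 where there is no reading), "camera_matrix" (3x3 intrinsics, pixels), "T" (4x4, takes a point from camera to world coordinates); the wrist camera has in their place "tool_from_camera" (4x4, takes a point from camera to tool coordinates, whose origin is the TCP and whose axes are the tool frame's). Camera axes: x right, y down, z forward; pixel columns grow to the right and rows downward; lengths in m; the calibration is good to about 2 mm. A picture is of the moment at which its call begins: read the wrist's pose just before it.
A pose or a line that the arm cannot do raises r.MotionError and nothing moves.
- r.close_job(): hands the job in, once; it reports no verdict.
The state is a dict: "t": time; "q": joint angles; "joint_velocities": joint speeds; "tau": joint torques, N m; "tcp_pos": TCP position; "tool_rot": TCP orientation; "ft_force": force on the tool from outside, world axes, zero at the start; "wrist_torque": the same for the moment, N m; "width": opening from 0.0 (shut) to 1.0 (fully open).
Only numpy, scipy, OpenCV 4.12 (cv2) and the standard library are available. Lean on these libraries where they do the work, as an engineer would, in place of code of your own. Each camera call takes 0.05 s, during which the arm holds its last target.

## Task

Weigh the tin of engraving blanks that stands on the right pan of the two-pan balance: lower the one suitable ring weight over the stem of the empty left pan until it sits down on the pan, then push the sliding poise along the front bar until the beam floats level, and let go. The pivots are delicate: never press on the pans, bar or poise with more than about a kilogram (push the poise, do not pinch it), and do not let the weight drop or slam down. Do not touch the tin, keep the other two weights off the balance, and leave the jar, tape roll and brush where they are.

Things in the scene. Friction and masses are not known exactly. Their poses are not given: they have to be found in the camera images.
- balance_mid (a point): middle of the two-pan balance, on the beam's pivot line, 70 mm above the table. y runs along the beam from right pan to left pan, -x is the front (rider bar side), z up. Grey foot 100 x 300 mm, 46 mm tall; 30 mm behind the pivot stands a white index plate 70 mm wide, top 172 mm above the table, whose black mark meets the beam's black needle (tip at 190 mm) when level.
- beam (a joint): tilt of the beam, rad: 0 level, positive = left pan low; stops and start: -0.12 (tin side down), +0.12. No pivot friction, settles in 1.5 s. Off the stops 0.2 x tilt = 9.81 x (0.12 x (mass on left pan - mass on right pan, kg) + 0.15 x poise position, m), so the stops are about 20 g off level. Pressing the empty left pan down to level takes just the force that is missing there.
- poise (a joint): position of the poise along the rider bar, m: 0 at the bar's middle mark, positive towards the left pan (adds to the left side), stops at -0.06 and +0.06. It stays where left; about 1 N moves it. 10 mm of travel equals 12.5 g on the left pan.
- poise_tab (a point): centre of the poise's upright tab, 106 mm above the table at mid-bar. Poise: 150 g dark steel block, 26 mm along the aluminium rider bar, which runs parallel to the beam 105 mm in front of the pivot line and tilts with it. The tab on it is 10 mm thick along the bar, 20 mm across it, from 26 mm below this point (block top) to 18 mm above. Axes as the balance's.
- stem_tip (a point): top of the upright steel stem at the middle of the left pan: 12 mm thick, 32 mm tall above the pan, top 4 mm tapered to 7 mm; axes as the balance's. The pan goes up and down without tilting, by 0.12 m x beam tilt: its top is 100 mm above the table when level, 114 mm at the start, 86 mm at the lower stop.
- seat (a point): middle of the left pan's top face (bottom of the stem): a flat aluminium disc 110 mm across; pan centres are 120 mm left and right of the pivot.
- pan_right_top (a point): middle of the top face of the right pan, an equal disc without a stem, on which the tin stands.
- tin_center (a point): centre of the closed aluminium tin, 72 mm across, 36 mm tall, standing near the middle of the right pan; its mass is unknown, between 100 and 330 g. With the nearest ring weight the poise can make up the rest.
- tray: low wooden board 290 (its x) x 90 x 8 mm, left of the balance, on which the three ring weights stand in a row about 95 mm apart in any order; origin under its centre
- small_center (a point): 100 g ring weight, bare steel: flat disc 40 mm across, 5 mm thick, with a round neck (26 mm across, 22 mm tall, to grip) on top, one 15 mm hole straight through both. This point is on its axis half-way up, 13.5 mm above its underside. Starts standing neck up on the tray (tray top 8 mm above the table).
- medium_center (a point): 200 g ring weight, bare steel: flat disc 54 mm across, 8 mm thick, with a round neck (26 mm across, 22 mm tall, to grip) on top, one 15 mm hole straight through both. This point is on its axis half-way up, 15 mm above its underside. Starts standing neck up on the tray (tray top 8 mm above the table).
- large_center (a point): 300 g ring weight, bare steel: flat disc 64 mm across, 10 mm thick, with a round neck (26 mm across, 22 mm tall, to grip) on top, one 15 mm hole straight through both. This point is on its axis half-way up, 16 mm above its underside. Starts standing neck up on the tray (tray top 8 mm above the table).
- jar: white round jar with black cap, 60 across, 75 tall, bystander; origin under its centre
- tape: roll of clear tape lying flat, 90 across, 24 tall, bystander; origin under its centre
- brush: small hand brush lying on the table right of the balance, bystander
There are look-alikes about, which are no part of the job. Leave any green look-alike of the part that bears tin_center alone.

How it is judged:
On the way:
1. a ring weight sits down on the left pan, over the stem (((horizontal distance between small_center and seat below 0.006 m and z of small_center in the frame of seat below 0.0165 m) or (horizontal distance between medium_center and seat below 0.006 m and z of medium_center in the frame of seat below 0.018 m) or (horizontal distance between large_center and seat below 0.006 m and z of large_center in the frame of seat below 0.019 m))), for 0.2 s.
At the end, for the whole second after the job is handed in: One ring weight sits on the left pan over the stem (underside within 3 mm of the pan), the other two are off the balance, the tin stands on the right pan within 25 mm of its middle, and the beam floats at rest within 0.025 rad of level (((horizontal distance between small_center and seat below 0.006 m and z of small_center in the frame of seat below 0.0165 m and height (world z) of each of medium_center, large_center below 0.05 m) or (horizontal distance between medium_center and seat below 0.006 m and z of medium_center in the frame of seat below 0.018 m and height (world z) of each of small_center, large_center below 0.05 m) or (horizontal distance between large_center and seat below 0.006 m and z of large_center in the frame of seat below 0.019 m and height (world z) of each of small_center, medium_center below 0.05 m)) and value of joint beam between -0.025 and 0.025 rad and velocity of joint beam between -0.02 and 0.02 rad/s and horizontal distance between tin_center and pan_right_top below 0.025 m and z of tin_center in the frame of pan_right_top below 0.022 m); the robot touches nothing.
It fails at once if the robot presses on any part of the balance with more than 12 N (contact force between any of the fingers, the arm and balance above 12 N).
It fails at once if a ring weight is dropped or pressed on the balance with more than 12 N (contact force between any of weight_small, weight_medium, weight_large and balance above 12 N).
It fails at once if the tin is touched by the robot (contact force between any of the fingers, the arm and tin above 0.5 N).
It fails at once if a bystander is moved by more than 20 mm (distance of any of jar, tape, brush from where it was at the start of the episode above 0.02 m).
It also fails if it takes over 72 s, if anything falls off the work surface, if the arm or the gripper's body presses on something with over 40 N, if the wrist force passes 120 N, or if a joint passes its speed limit or range.

## Working session

There is one attempt and no reset: what is moved stays moved. The work goes in short steps, each a Python script; the robot and the scene stay as the last script left them, time stands still between calls to the robot, and variables do not carry over. Pictures are saved under pics/ and viewed, and the job is handed in when it is done.

```bash
mkdir -p pics
python3 - <<'E'
from plant import r,kinematics,state,viewer
import cv2,numpy as np
s=state();print(s['t'],s['tcp_pos'],s['tool_rot'],s['ft_force'],s['width'])
for n in ["scene","top","wrist"]:
    f=viewer.grab_frame(n);cv2.imwrite(f'pics/{n}0.png',f['frame'][:,:,::-1]);np.savez(f'{n}0.npz',**f)
    print(n,f['camera_matrix'].tolist(),np.round(f.get('T',f.get('tool_from_camera')),4).tolist())
E
```

```text
0.0 [0.185619   0.59624335 0.19626427] [ 0.69900193  0.10579779  0.69914509 -0.10676741] [-1.15816024  1.84747213 -0.43474853] 0.9999430502892013
scene [[426.26363356142747, 0.0, 287.67832272567324], [0.0, 426.26363356142747, 211.07354281837203], [0.0, 0.0, 1.0]] [[-0.8709, 0.3157, -0.3767, 1.0184], [0.4912, 0.5311, -0.6904, 0.6932], [-0.0179, -0.7863, -0.6176, 0.7711], [0.0, 0.0, 0.0, 1.0]]
top [[460.29313243381154, 0.0, 278.75184664293874], [0.0, 460.29313243381154, 207.69934596965146], [0.0, 0.0, 1.0]] [[-0.0044, -0.9835, 0.1808, 0.3562], [-0.9999, 0.006, 0.0082, -0.0752], [-0.0092, -0.1808, -0.9835, 1.3909], [0.0, 0.0, 0.0, 1.0]]
wrist [[323.87694096853755, 0.0, 277.63720523346154], [0.0, 323.87694096853755, 203.24339438442382], [0.0, 0.0, 1.0]] [[0.0006, -0.3112, 0.9503, -0.1764], [1.0, 0.0003, -0.0005, 0.0008], [-0.0001, 0.9503, 0.3112, -0.0804], [0.0, 0.0, 0.0, 1.0]]
```

View pics/scene0.png

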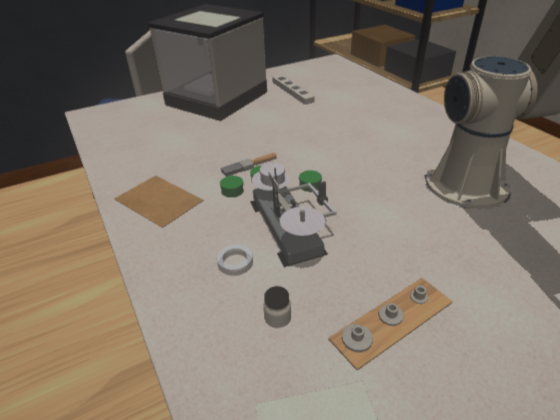

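View pics/top0.png

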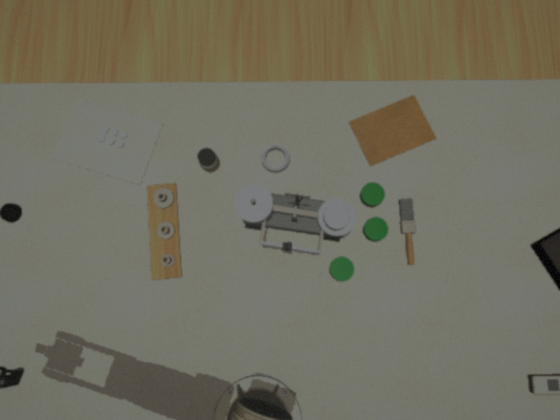

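View pics/wrist0.png

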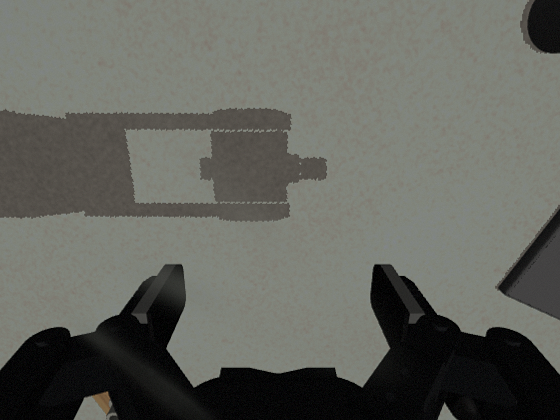

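Run:
```python
import cv2,numpy as np
t=cv2.imread('pics/top0.png');s=cv2.imread('pics/scene0.png')
cv2.imwrite('pics/c1.png',cv2.resize(t[165:290,140:360],None,fx=3.6,fy=3.6,interpolation=cv2.INTER_CUBIC))
cv2.imwrite('pics/c2.png',cv2.resize(s[150:270,220:350],None,fx=5,fy=5,interpolation=cv2.INTER_CUBIC))
```

```text
(no output)
```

View pics/c1.png

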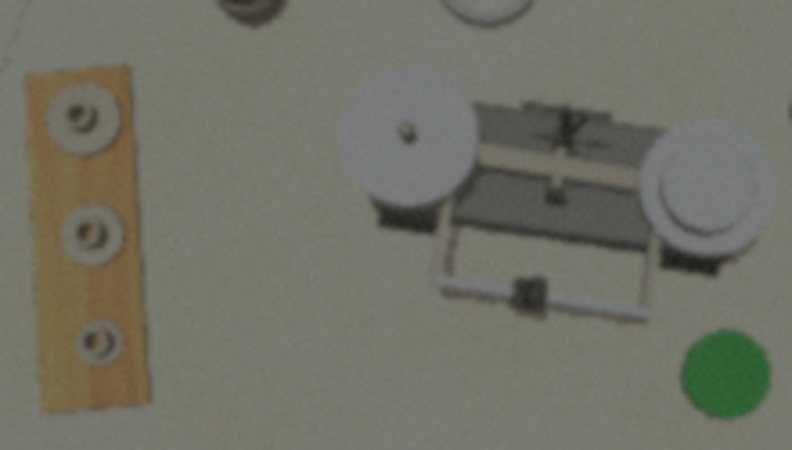

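View pics/c2.png

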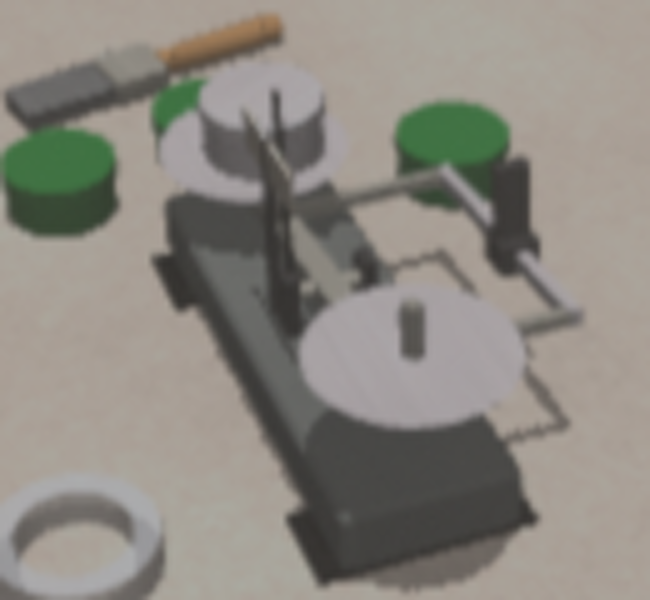

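```bash
cat > h.py <<'E'
import numpy as np,cv2
from scipy.spatial.transform import Rotation as R
def q2m(q): return R.from_quat([q[1],q[2],q[3],q[0]]).as_matrix()
def Tof(pos,q):
    T=np.eye(4);T[:3,:3]=q2m(q);T[:3,3]=pos;return T
def ray(K,T,uv,z):
    d=T[:3,:3]@np.linalg.inv(K)@np.array([uv[0],uv[1],1.]);o=T[:3,3]
    return o+d*(z-o[2])/d[2]
def cloud(f,T):
    D=f['range_z'];K=f['camera_matrix'];v,u=np.mgrid[:D.shape[0],:D.shape[1]]
    P=np.stack([(u-K[0,2])/K[0,0]*D,(v-K[1,2])/K[1,1]*D,D],-1)
    W=P@T[:3,:3].T+T[:3,3]; W[D==0]=np.nan
    return W
def proj(K,T,p):
    c=np.linalg.inv(T)@np.append(p,1); return (K@c[:3])[:2]/c[2]
def blobs(m,minarea=15):
    n,l,s,c=cv2.connectedComponentsWithStats(m.astype(np.uint8)); 
    return [(c[i],s[i],l==i) for i in range(1,n) if s[i,4]>=minarea]
E
python3 - <<'E'
from h import *
f=dict(np.load('top0.npz'));W=cloud(f,f['T']);Z=W[...,2]
K,T=f['camera_matrix'],f['T']
for lo,hi in [(.105,.125),(.075,.1),(.125,.2),(.02,.05),(.05,.07)]:
    print(lo,hi)
    for c,s,m in blobs((Z>lo)&(Z<hi)):
        if 120<c[0]<430 and c[1]>100 and c[1]<300:print(np.round(c,1),s[4],np.round(np.nanmean(W[m],0),4))
# discs of weights by colour: inside tray grey
hsv=cv2.cvtColor(f['frame'],cv2.COLOR_RGB2HSV)
reg=np.zeros(Z.shape,bool);reg[186:276,150:178]=1
for c,s,m in blobs(reg&(hsv[...,1]<60)):
    print('w',np.round(c,1),s[4],s[:4],ray(K,T,c,.02).round(4))
E
```

```text
0.105 0.125
[252.9 202.5] 1136 [0.6062 0.0083 0.1158]
[335.9 216.1] 416 [ 0.5647 -0.224   0.1219]
[288.1 245.7] 19 [ 0.483  -0.0898  0.1197]
0.075 0.1
[205.9 155.7] 166 [0.756  0.1513 0.0775]
[336.6 216.5] 614 [ 0.5693 -0.2299  0.0873]
[287.7 209.4] 210 [ 0.5917 -0.0902  0.0818]
[270.5 238.9] 181 [ 0.5063 -0.0404  0.0838]
0.125 0.2
[297.4 195.5] 88 [ 0.6154 -0.1159  0.1636]
[252.4 201.1] 19 [0.6048 0.008  0.1423]
0.02 0.05
[274.8 156.4] 356 [ 0.7679 -0.0523  0.0255]
[210.9 165.5] 85 [0.7368 0.142  0.0385]
[372.  193.5] 458 [ 0.6467 -0.3439  0.0375]
[161.4 197.8] 129 [0.6392 0.2913 0.0295]
[282.6 199.9] 204 [ 0.6269 -0.0756  0.0465]
[309.6 204.3] 206 [ 0.6131 -0.1558  0.0465]
[404.7 203.1] 27 [ 0.6197 -0.4446  0.0217]
[407.5 225.6] 209 [ 0.5511 -0.449   0.0226]
[292.2 222.8] 703 [ 0.5582 -0.1033  0.0451]
[375.2 228.4] 471 [ 0.5411 -0.3491  0.0373]
[252.8 222.5] 70 [0.5601 0.0132 0.0418]
[163.5 229.1] 67 [0.543  0.28   0.0328]
[330.9 234.6] 42 [ 0.5232 -0.2176  0.0391]
[410.2 255.7] 47 [ 0.4612 -0.452   0.0223]
[165.7 259.4] 55 [0.4532 0.2697 0.0332]
[341.2 268.5] 483 [ 0.4239 -0.2451  0.0375]
0.05 0.07
[212.3 161.8] 28 [0.7426 0.1349 0.0584]
[312.4 216. ] 30 [ 0.5753 -0.1625  0.062 ]
[317.7 242.6] 111 [ 0.4971 -0.1761  0.0653]
w [176.8 192.8] 21 [176 186   2  17] [0.6565 0.2473 0.02  ]
w [163.  197.6] 317 [153 188  21  20] [0.6417 0.289  0.02  ]
w [165.3 230. ] 222 [157 222  18  17] [0.5422 0.2778 0.02  ]
w [167.4 260. ] 114 [161 254  13  13] [0.4523 0.268  0.02  ]
w [150.  267.5] 16 [150 260   1  16] [0.4303 0.3188 0.02  ]
```

```bash
cat >> h.py <<'E'
def down(a):
    x=np.array([0,0,-1.]);y=np.array([np.cos(a),np.sin(a),0]);z=np.cross(x,y)
    q=R.from_matrix(np.stack([x,y,z],1)).as_quat();return np.array([q[3],q[0],q[1],q[2]])
def wristT(s,f): return Tof(s['tcp_pos'],s['tool_rot'])@f['tool_from_camera']
E
python3 - <<'E'
from h import *
from plant import r,kinematics,state,viewer
s=state();print(q2m(s['tool_rot']).round(2).tolist())
for i in range(6):
    r.pause(.02);print(state()['ft_force'].round(2))
for nm,p in dict(press=[.61,.045,.2],med=[.542,.278,.15],large=[.64,.289,.15],small=[.452,.268,.15],poise=[.49,-.06,.18]).items():
    for a in np.deg2rad([-99,-60,-9,30,81,120,171]):
        j=kinematics.solve_ik(np.array(p),down(a));print(nm,round(np.rad2deg(a)),None if j is None else np.round(j,2))
E
```

```text
[[-0.0, 0.3, 0.95], [-0.0, 0.95, -0.3], [-1.0, -0.0, 0.0]]
[-0.38 -0.15 -0.63]
[-0.51 -0.08  0.48]
[-0.74 -0.08 -0.31]
[0.93 0.05 0.33]
[ 0.19  0.76 -0.46]
[-0.18 -0.01  0.48]
press -99 [ 0.07  0.33  1.66 -0.    1.15  1.8 ]
press -60 [ 0.07  0.33  1.66 -0.    1.15  1.12]
press -9 [ 0.07  0.33  1.66 -0.    1.15  0.23]
press 30 [ 0.07  0.33  1.66 -0.    1.15 -0.45]
press 81 [ 0.07  0.33  1.66 -0.    1.15 -1.34]
press 120 [ 0.07  0.33  1.66 -0.    1.15 -2.02]
press 171 [ 0.07  0.33  1.66 -0.    1.15 -2.91]
med -99 [ 0.47  0.38  1.71 -0.    1.05  2.2 ]
med -60 [ 0.47  0.38  1.71 -0.    1.05  1.52]
med -9 [ 0.47  0.38  1.71 -0.    1.05  0.63]
med 30 [ 0.47  0.38  1.71 -0.    1.05 -0.05]
med 81 [ 0.47  0.38  1.71 -0.    1.05 -0.94]
med 120 [ 0.47  0.38  1.71 -0.    1.05 -1.62]
med 171 [ 0.47  0.38  1.71 -0.    1.05 -2.51]
large -99 [ 0.42  0.51  1.49 -0.    1.13  2.15]
large -60 [ 0.42  0.51  1.49 -0.    1.13  1.47]
large -9 [ 0.42  0.51  1.49 -0.    1.13  0.58]
large 30 [ 0.42  0.51  1.49 -0.    1.13 -0.1 ]
large 81 [ 0.42  0.51  1.49 -0.    1.13 -0.99]
large 120 [ 0.42  0.51  1.49 -0.    1.13 -1.67]
large 171 [ 0.42  0.51  1.49 -0.    1.13 -2.56]
small -99 [ 0.53  0.25  1.89 -0.    1.    2.26]
small -60 [ 0.53  0.25  1.89 -0.    1.    1.58]
small -9 [ 0.53  0.25  1.89 -0.    1.    0.69]
small 30 [ 0.53  0.25  1.89 -0.    1.    0.01]
small 81 [ 0.53  0.25  1.89 -0.    1.   -0.88]
small 120 [ 0.53  0.25  1.89 -0.    1.   -1.56]
small 171 [ 0.53  0.25  1.89 -0.    1.   -2.45]
poise -99 [-0.12  0.17  1.93 -0.    1.05  1.6 ]
poise -60 [-0.12  0.17  1.93 -0.    1.05  0.92]
poise -9 [-0.12  0.17  1.93 -0.    1.05  0.03]
poise 30 [-0.12  0.17  1.93 -0.    1.05 -0.65]
poise 81 [-0.12  0.17  1.93 -0.    1.05 -1.54]
poise 120 [-0.12  0.17  1.93 -0.    1.05 -2.22]
poise 171 None
```

Run:
```python
from h import *
from plant import r,kinematics,state,viewer
A=np.deg2rad(81)
r.gripper_to(0.0)
r.reach([.612,.043,.17],down(A))
s=state();print(s['t'],s['tcp_pos'])
f=viewer.grab_frame('wrist');f['W']=wristT(s,f);np.savez('w1.npz',**f)
cv2.imwrite('pics/w1.png',f['frame'][:,:,::-1])
r.pause(.3)
F=[]
for i in range(40): r.pause(.01);F.append(state()['ft_force'])
F=np.array(F);print(F.mean(0),F.std(0)/6.3,state()['t'])
```

```text
3.5 [0.61198037 0.04382951 0.1700327 ]
[ 0.042294   -0.05844439 -0.09566218] [0.09261182 0.07838346 0.07917772] 4.1833
```

View pics/w1.png

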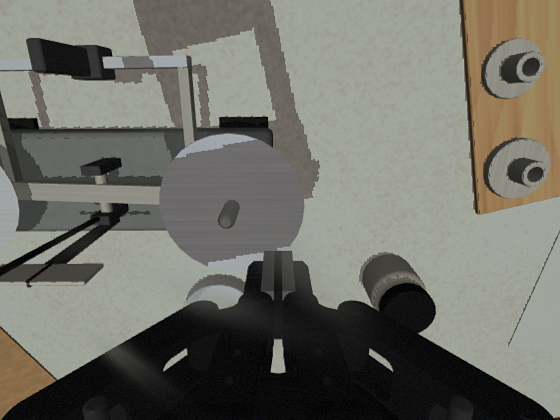

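Run:
```python
from h import *
f=dict(np.load('w1.npz'));W=cloud(f,f['W']);Z=W[...,2];K,T=f['camera_matrix'],f['W']
im=f['frame'][:,:,::-1]
cv2.imwrite('pics/c3.png',cv2.resize(im[180:250,190:270],None,fx=7,fy=7,interpolation=cv2.INTER_CUBIC))
hsv=cv2.cvtColor(f['frame'],cv2.COLOR_RGB2HSV)
m=(Z>.10)&(Z<.128);m[260:]=0;m[:130]=0;m[:,:155]=0;m[:,320:]=0
cs,_=cv2.findContours(m.astype(np.uint8),cv2.RETR_EXTERNAL,cv2.CHAIN_APPROX_NONE);c=max(cs,key=cv2.contourArea)
print('panz',np.nanmedian(Z[m]))
P=np.array([ray(K,T,p[0],.114) for p in c])[:,:2]
# robust circle fit
for k in range(4):
    A=np.c_[2*P,np.ones(len(P))];x=np.linalg.lstsq(A,(P**2).sum(1),rcond=None)[0];rr=np.sqrt(x[2]+x[:2]@x[:2]);e=np.abs(np.hypot(*(P-x[:2]).T)-rr);P=P[e<max(.0015,2*e.std())]
print('pan',x[:2],rr,len(P))
m=(Z>.128)&(Z<.16);m[260:]=0;m[:190]=0;m[:,:190]=0;m[:,245:]=0
print('stem',np.nanmax(Z[m]),np.argwhere(m).min(0),np.argwhere(m).max(0))
m2=m&(Z>.139);print(np.argwhere(m2).mean(0),np.nanmean(W[m2],0))
d=(Z>.08)&(Z<.13);d[110:]=0;d[:,:20]=0;d[:,130:]=0
for c,s,mm in blobs(d):print(c,s,np.nanmean(W[mm],0),np.nanmax(Z[mm]))
```

```text
panz 0.11399368651212566
pan [0.60516069 0.01006237] 0.05421970661699021 257
stem 0.14831137765956684 [206 218] [228 236]
[219.58870968 226.09677419] [0.60427341 0.01089504 0.14409077]
[64.03261803 58.6639485 ] [  26   38   78   42 2330] [ 0.48551593 -0.08301792  0.1043434 ] 0.12630963594032676
```

View pics/c3.png

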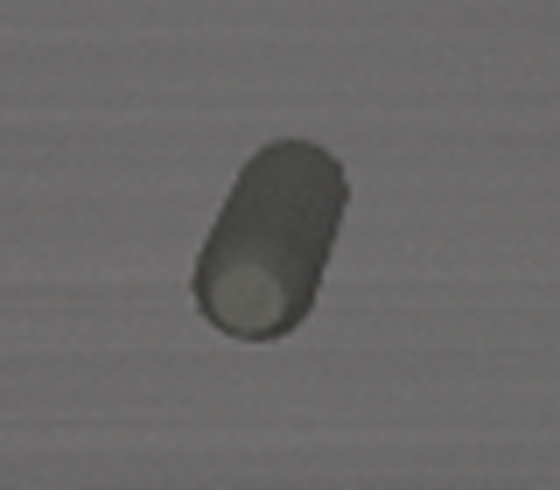

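Run:
```python
from h import *
from plant import r,kinematics,state,viewer
f=dict(np.load('w1.npz'));print('stem',ray(f['camera_matrix'],f['W'],(224.9,222),.146))
p=state()['tcp_pos']
def avg(n=40):
    F=[]
    for i in range(n): r.pause(.01);F.append(state()['ft_force'])
    F=np.array(F);return F.mean(0).round(3)
r.move_straight([p[0],p[1],.122],v=.08)
print('pre',avg())
print(r.move_straight([p[0],p[1],.101],v=.04,f_stop=7)); r.pause(.3)
print('on',avg(50),state()['tcp_pos'])
g=viewer.grab_frame('scene');cv2.imwrite('pics/s1.png',cv2.resize(g['frame'][150:270,220:350,::-1],None,fx=5,fy=5))
r.move_straight([p[0],p[1],.17],v=.1)
print('t',state()['t'],avg(20))
```

```text
stem [0.60515553 0.01018912 0.146     ]
pre [-0.043 -0.045  0.006]
False
on [-0.134 -0.036 -0.016] [0.61201627 0.04298979 0.10101889]
t 7.55 [-0.096  0.048 -0.206]
```

View pics/s1.png

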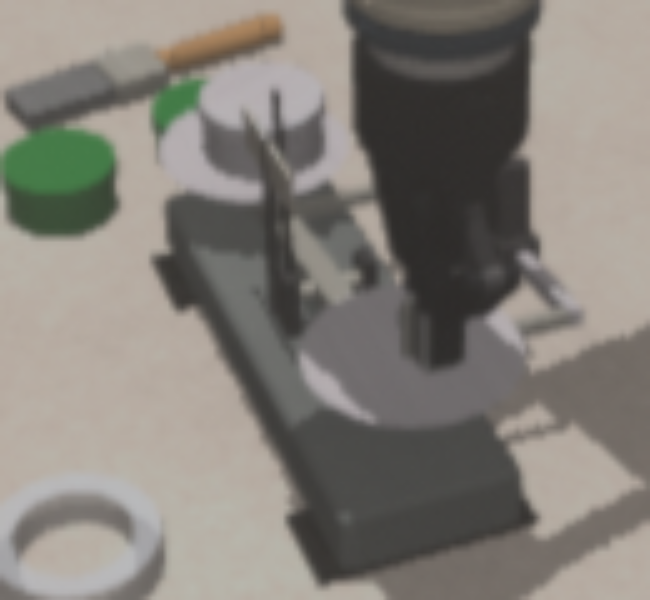

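Run:
```python
from h import *
f=dict(np.load('scene0.npz'))
for p in [(.612,.043,.101),(.612,.043,.114),(.6052,.0102,.146),(.6052,.0102,.114)]:
    u=proj(f['camera_matrix'],f['T'],np.array(p));print(p,u,(u-[220,150])*5)
from plant import state;print(state()['width'])
```

```text
(0.612, 0.043, 0.101) [307.20153522 233.43972314] [436.00767609 417.1986157 ]
(0.612, 0.043, 0.114) [307.25845546 229.29420955] [436.29227732 396.47104774]
(0.6052, 0.0102, 0.146) [302.62485406 210.37923613] [413.12427031 301.89618066]
(0.6052, 0.0102, 0.114) [302.5757191  220.77573577] [412.87859552 353.87867884]
-0.0011131501862973923
```

Run:
```python
from h import *
for n in ['w1','wrist0']:
    f=dict(np.load(n+'.npz'));P=cloud(f,f['tool_from_camera'])
    m=(P[...,0]>-.09)&(P[...,0]<.03)
    v,u=np.where(m);print(n,len(v))
    for r0 in range(240,310,6):
        k=m[r0]; 
        if k.any(): print(r0,np.where(k)[0].min(),np.where(k)[0].max(),P[r0][k][:,0].max().round(4),P[r0][k].mean(0).round(3))
```

```text
w1 11608
246 40 47 0.0296 [ 0.028 -0.162  0.018]
252 29 291 0.0242 [-0.019 -0.054 -0.001]
258 17 292 0.0295 [-0.012 -0.079  0.006]
264 2 305 0.0226 [-0.005 -0.097  0.014]
270 0 308 0.0157 [-0.013 -0.091  0.013]
276 0 309 0.0084 [-0.02  -0.088  0.013]
282 0 310 0.0016 [-0.027 -0.082  0.012]
288 244 311 -0.062 [-0.066  0.001 -0.009]
294 243 312 -0.0705 [-0.075  0.001 -0.012]
300 238 317 -0.07 [-0.078  0.001 -0.012]
306 186 369 -0.0707 [-0.081  0.001 -0.012]
wrist0 6540
270 161 394 -0.0471 [-0.055  0.001 -0.011]
276 151 404 -0.0468 [-0.057 -0.    -0.009]
282 142 413 -0.0465 [-0.06   0.001 -0.008]
288 138 417 -0.048 [-0.064  0.    -0.008]
294 134 421 -0.0477 [-0.066  0.001 -0.007]
300 129 426 -0.0481 [-0.07   0.001 -0.006]
306 125 430 -0.0497 [-0.073  0.001 -0.006]
```

Run:
```python
from h import *
f=dict(np.load('w1.npz'));P=cloud(f,f['tool_from_camera'])
for r0 in range(246,330,5): print(r0,[tuple(P[r0,c].round(3)) for c in (255,268,277,287,297)])
im=f['frame'][:,:,::-1]
cv2.imwrite('pics/c4.png',cv2.resize(im[235:375,180:380],None,fx=4,fy=4,interpolation=cv2.INTER_CUBIC))
f=dict(np.load('wrist0.npz'));P=cloud(f,f['tool_from_camera'])
print([tuple(P[r0,178].round(3)) for r0 in range(262,320,6)])
im=f['frame'][:,:,::-1]
cv2.imwrite('pics/c5.png',cv2.resize(im[250:390,80:280],None,fx=4,fy=4,interpolation=cv2.INTER_CUBIC))
```

```text
246 [(np.float64(0.056), np.float64(-0.017), np.float64(0.031)), (np.float64(0.056), np.float64(-0.007), np.float64(0.031)), (np.float64(0.055), np.float64(0.0), np.float64(0.031)), (np.float64(0.057), np.float64(0.008), np.float64(0.032)), (np.float64(0.17), np.float64(0.023), np.float64(0.086))]
251 [(np.float64(0.056), np.float64(-0.017), np.float64(0.036)), (np.float64(-0.037), np.float64(-0.004), np.float64(-0.011)), (np.float64(-0.037), np.float64(0.0), np.float64(-0.011)), (np.float64(-0.038), np.float64(0.005), np.float64(-0.011)), (np.float64(0.171), np.float64(0.024), np.float64(0.093))]
256 [(np.float64(0.055), np.float64(-0.017), np.float64(0.04)), (np.float64(-0.043), np.float64(-0.004), np.float64(-0.011)), (np.float64(-0.043), np.float64(0.0), np.float64(-0.011)), (np.float64(-0.043), np.float64(0.005), np.float64(-0.011)), (np.float64(0.169), np.float64(0.024), np.float64(0.099))]
261 [(np.float64(-0.041), np.float64(-0.01), np.float64(-0.007)), (np.float64(-0.047), np.float64(-0.004), np.float64(-0.011)), (np.float64(-0.049), np.float64(0.0), np.float64(-0.012)), (np
[... 4064 characters left out ...]
04), np.float64(-0.011)), (np.float64(-0.092), np.float64(0.007), np.float64(-0.013))]
[(np.float64(0.196), np.float64(-0.128), np.float64(0.121)), (np.float64(-0.052), np.float64(-0.042), np.float64(-0.01)), (np.float64(-0.053), np.float64(-0.042), np.float64(-0.008)), (np.float64(-0.054), np.float64(-0.042), np.float64(-0.005)), (np.float64(-0.055), np.float64(-0.042), np.float64(-0.003)), (np.float64(-0.056), np.float64(-0.042), np.float64(-0.001)), (np.float64(-0.056), np.float64(-0.042), np.float64(0.002)), (np.float64(-0.057), np.float64(-0.042), np.float64(0.004)), (np.float64(-0.058), np.float64(-0.042), np.float64(0.007)), (np.float64(-0.061), np.float64(-0.042), np.float64(0.008))]
```

View pics/c4.png

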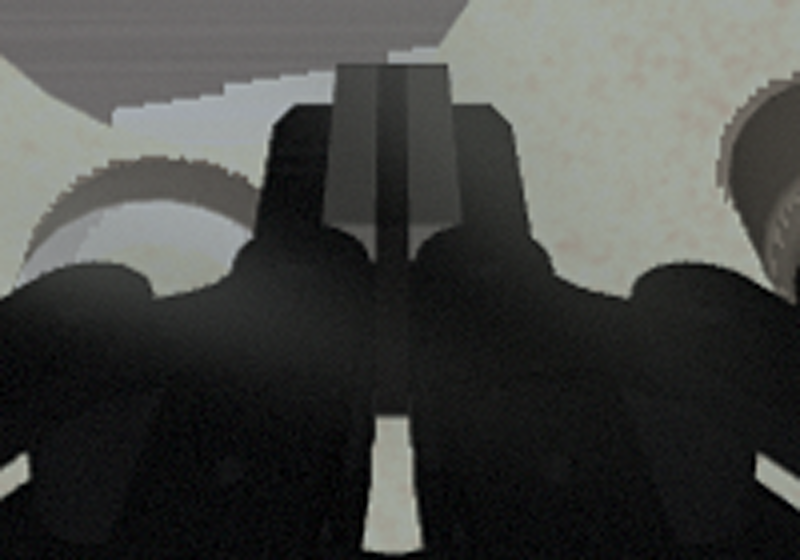

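View pics/c5.png

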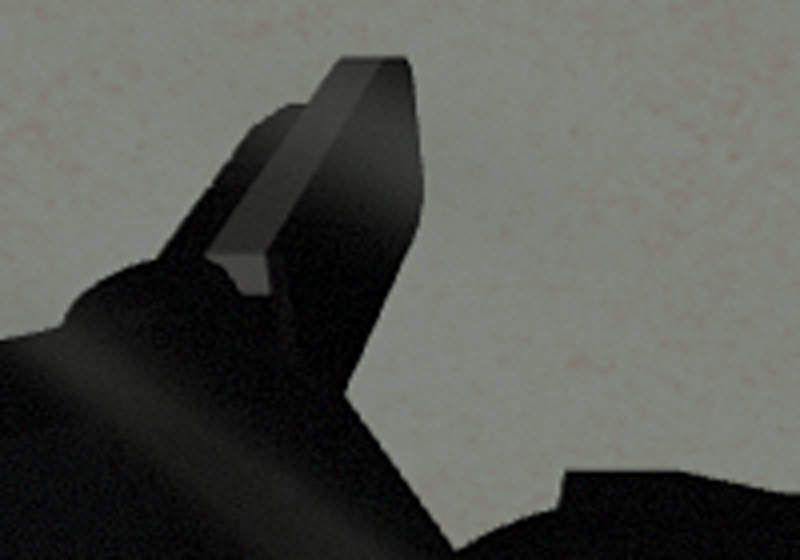

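Run:
```python
from h import *
from plant import r,kinematics,state,viewer
p=state()['tcp_pos']
def avg(n=50):
    F=[]
    for i in range(n): r.pause(.01);F.append(state()['ft_force'])
    F=np.array(F);return F.mean(0).round(3)
r.move_straight([p[0],p[1],.087],v=.15)
print('pre',avg())
print(r.move_straight([p[0],p[1],.070],v=.04,f_stop=7)); r.pause(.3)
print('on',avg(60),state()['tcp_pos'])
g=viewer.grab_frame('scene');np.savez('s2.npz',**g);cv2.imwrite('pics/s2.png',cv2.resize(g['frame'][150:270,220:350,::-1],None,fx=5,fy=5))
print('t',state()['t'])
```

```text
pre [ 0.009 -0.028  0.042]
False
on [-1.3   -0.058  1.631] [0.61147119 0.04291609 0.07000071]
t 10.2583
```

View pics/s2.png

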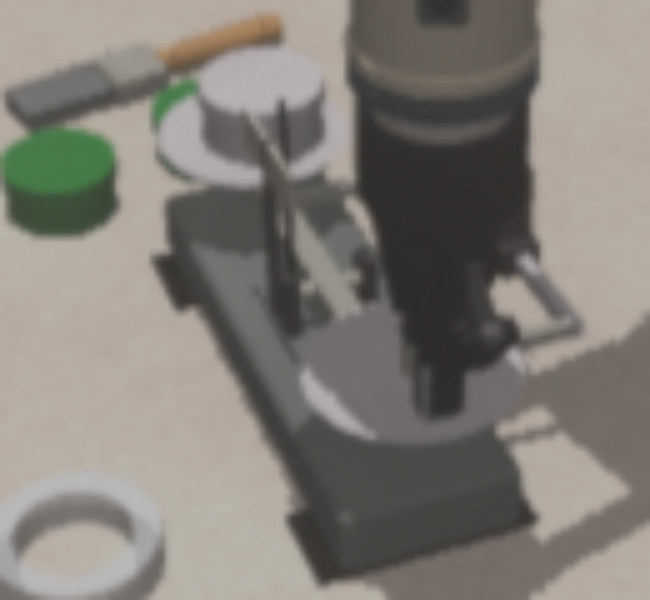

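Run:
```python
from h import *
for n in ['scene0','s2']:
    f=dict(np.load(n+'.npz'));W=cloud(f,f['T']);Z=W[...,2]
    d=np.hypot(W[...,0]-.6052,W[...,1]-.0102);m=(d<.05)&(d>.015)&(Z>.08)&(Z<.12)&(W[...,0]<.62)
    h,e=np.histogram(Z[(d<.05)&(d>.02)],bins=np.arange(.08,.13,.003));print(n,h,e[0]);print(np.nanmedian(Z[(d<.05)&(d>.02)&(Z>.09)&(Z<.125)]))
from plant import r,state,viewer
p=state()['tcp_pos']
r.move_straight([p[0],p[1],.17],v=.15)
r.gripper_to(.65)
r.reach([.5422,.279,.16],down(np.deg2rad(84)))
s=state();g=viewer.grab_frame('wrist');g['W']=wristT(s,g);np.savez('w2.npz',**g)
cv2.imwrite('pics/w2.png',g['frame'][:,:,::-1]);print(s['t'],s['tcp_pos'],s['width'])
```

```text
scene0 [  0   0   0   0   0   0   0   0   0   0  91 531  76   0   0   0] 0.08
0.11438467883097414
s2 [  0   0   0   0   0   0   2 195 269  11   4  10  13   8  11  10] 0.08
0.10435961886572842
12.6083 [0.54266107 0.2781713  0.16007902] 0.6477882374581077
```

View pics/w2.png

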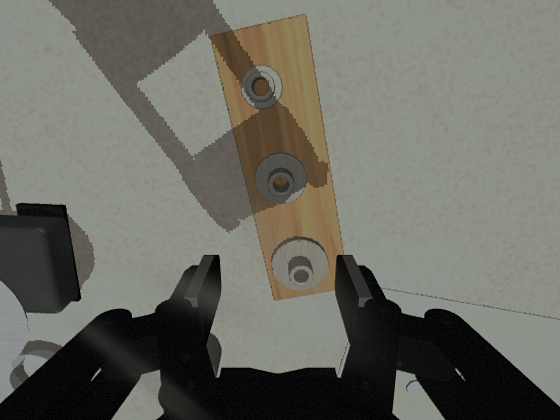

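Run:
```python
from h import *
f=dict(np.load('w2.npz'));W=cloud(f,f['W']);Z=W[...,2];K,T=f['camera_matrix'],f['W']
def circ(P):
    for k in range(4):
        A=np.c_[2*P,np.ones(len(P))];x=np.linalg.lstsq(A,(P**2).sum(1),rcond=None)[0];rr=np.sqrt(x[2]+x[:2]@x[:2]);e=np.abs(np.hypot(*(P-x[:2]).T)-rr);P=P[e<max(.0008,2*e.std())]
    return x[:2],rr,len(P)
reg=np.zeros(Z.shape,bool);reg[145:215,245:318]=1
print(np.nanmedian(Z[120:135,290:305]))
hsv=cv2.cvtColor(f['frame'],cv2.COLOR_RGB2HSV)
m=reg&(hsv[...,1]<70)
cs,_=cv2.findContours(m.astype(np.uint8),cv2.RETR_EXTERNAL,cv2.CHAIN_APPROX_NONE);c=max(cs,key=cv2.contourArea)
print('disc',circ(np.array([ray(K,T,p[0],.016) for p in c])[:,:2]))
m=reg&(Z>.031)
print('neck top mean z',np.nanmedian(Z[m]),m.sum())
cs,_=cv2.findContours(m.astype(np.uint8),cv2.RETR_EXTERNAL,cv2.CHAIN_APPROX_NONE);c=max(cs,key=cv2.contourArea)
print('neck',circ(np.array([ray(K,T,p[0],.038) for p in c])[:,:2]), cv2.minEnclosingCircle(c))
cv2.imwrite('pics/c6.png',cv2.resize(f['frame'][145:215,245:318,::-1],None,fx=8,fy=8,interpolation=cv2.INTER_CUBIC))
```

```text
0.007547145679237921
disc (array([0.54138101, 0.28176795]), np.float64(0.026117251009221666), 144)
neck top mean z 0.03726063321285322 403
neck (array([0.54134622, 0.28160901]), np.float64(0.01250472561881489), 74) ((280.493896484375, 183.85975646972656), 13.521368980407715)
```

View pics/c6.png

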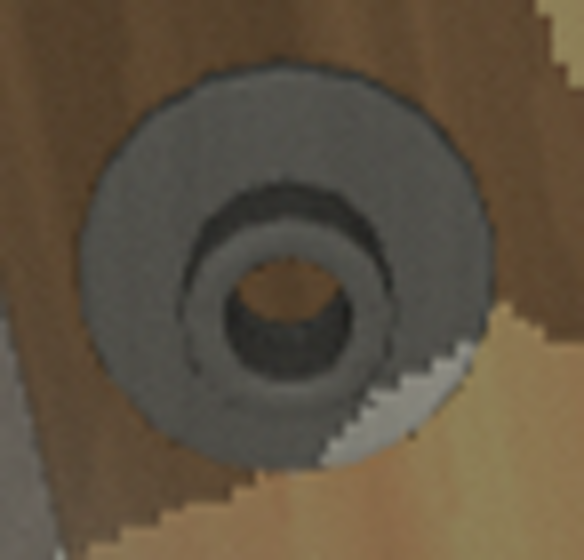

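Run:
```python
from h import *
from plant import r,state,viewer
q=down(np.deg2rad(81))
r.reach([.5413,.2817,.06],q)
r.move_straight([.5413,.2817,-.017],v=.1,f_stop=8)
s=state();print(s['t'],s['tcp_pos'],s['ft_force'])
r.gripper_to(.1,grip_force=30)
print(state()['width'],state()['ft_force'])
g=viewer.grab_frame('wrist');cv2.imwrite('pics/w3.png',g['frame'][:,:,::-1])
r.move_straight([.5413,.2817,.14],v=.15);r.pause(.2)
F=[]
for i in range(30): r.pause(.01);F.append(state()['ft_force'])
print(np.mean(F,0),state()['width'])
s=state();g=viewer.grab_frame('wrist');g['W']=wristT(s,g);np.savez('w4.npz',**g);cv2.imwrite('pics/w4.png',g['frame'][:,:,::-1]);print(s['t'],s['tcp_pos'])
```

```text
14.0583 [ 0.54177905  0.28197984 -0.0164489 ] [-0.43453264 -0.73978965 -0.36708626]
0.28303336727063483 [-1.90652702 -0.32753632  6.02123865]
[-0.05790092  0.02156605 -2.05499025] 0.28761270247275045
16.1417 [0.54126543 0.28166581 0.13982505]
```

View pics/w3.png

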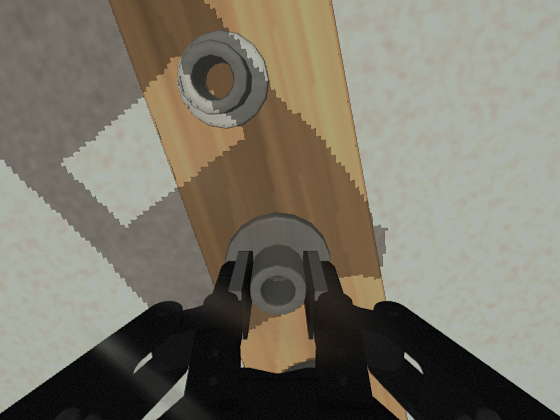

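View pics/w4.png

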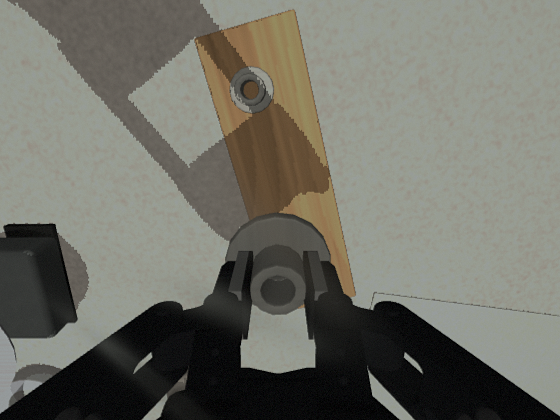

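Run:
```python
from h import *
f=dict(np.load('w4.npz'));W=cloud(f,f['W']);Z=W[...,2];K,T=f['camera_matrix'],f['W']
im=f['frame'][:,:,::-1]
cv2.imwrite('pics/c7.png',cv2.resize(im[205:325,220:340],None,fx=5,fy=5,interpolation=cv2.INTER_CUBIC))
tz=.13983
# disc visible outline: rows 205..250 boundary by depth
P=[];B=[]
for u in range(236,322,3):
    col=np.where((Z[200:262,u]>.150))[0]
    if len(col): P.append(ray(K,T,(u,200+col[0]-.5),tz+.033)[:2])
P=np.array(P);
for k in range(3):
    A=np.c_[2*P,np.ones(len(P))];x=np.linalg.lstsq(A,(P**2).sum(1),rcond=None)[0];rr=np.sqrt(x[2]+x[:2]@x[:2]);e=np.abs(np.hypot(*(P-x[:2]).T)-rr);print(x[:2],rr,len(P));P=P[e<max(.0007,2*e.std())]
# fixed radius fit
from scipy.optimize import least_squares
print(least_squares(lambda c:np.hypot(*(P-c).T)-.027,x[:2]).x)
print('z',[Z[v,278].round(4) for v in (218,225,235,245,272,306)])
```

```text
[0.5380936  0.28277602] 0.025391584628245624 29
[0.5380936  0.28277602] 0.025391584628245624 29
[0.5380936  0.28277602] 0.025391584628245624 29
[0.53986457 0.282462  ]
z [np.float64(0.1729), np.float64(0.1718), np.float64(0.1707), np.float64(0.1743), np.float64(0.1939), np.float64(0.193)]
```

View pics/c7.png

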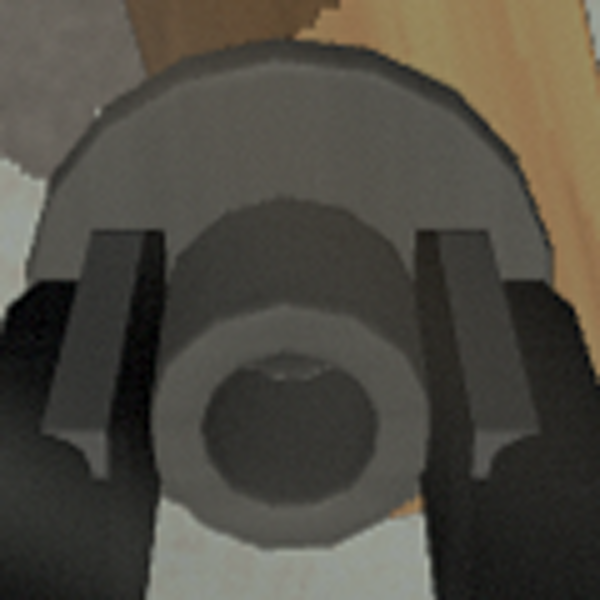

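Run:
```python
from h import *
f=dict(np.load('w4.npz'));K,T=f['camera_matrix'],f['W']
tz=.13983
g=lambda x,y,z:ray(K,T,(220+x/5-.4,205+y/5-.4),z).round(4)
print(g(153,425,tz+.055),g(430,425,tz+.055),g(291,303,tz+.055),g(291,548,tz+.055))
print('hole',g(203,425,tz+.055),g(376,425,tz+.055),g(290,352,tz+.055),g(290,507,tz+.055))
print('disc',g(290,63,tz+.033),g(290,42,tz+.025),g(27,275,tz+.033),g(552,280,tz+.033))
```

```text
[0.5383 0.2709 0.1948] [0.5421 0.2946 0.1948] [0.5285 0.2845 0.1948] [0.5526 0.2807 0.1948]
hole [0.539  0.2752 0.1948] [0.5413 0.2899 0.1948] [0.5331 0.2837 0.1948] [0.5484 0.2813 0.1948]
disc [0.5154 0.2865 0.1728] [0.5161 0.2864 0.1648] [0.5334 0.2573 0.1728] [0.542  0.3085 0.1728]
```

Run:
```python
from h import *
from plant import r,state,viewer
q=down(np.deg2rad(81))
r.reach([.6052,.0092,.145],q)
print(r.move_straight([.6052,.0092,.126],v=.08,f_stop=5));r.pause(.2)
s=state();print(s['t'],s['tcp_pos'])
g=viewer.grab_frame('scene');np.savez('s5.npz',**g);cv2.imwrite('pics/s5.png',cv2.resize(g['frame'][150:270,220:350,::-1],None,fx=5,fy=5,interpolation=cv2.INTER_CUBIC))
g=viewer.grab_frame('wrist');g['W']=wristT(s,g);np.savez('w5.npz',**g);cv2.imwrite('pics/w5.png',g['frame'][:,:,::-1])
```

```text
False
17.8667 [0.60544842 0.00930304 0.12623397]
```

View pics/s5.png

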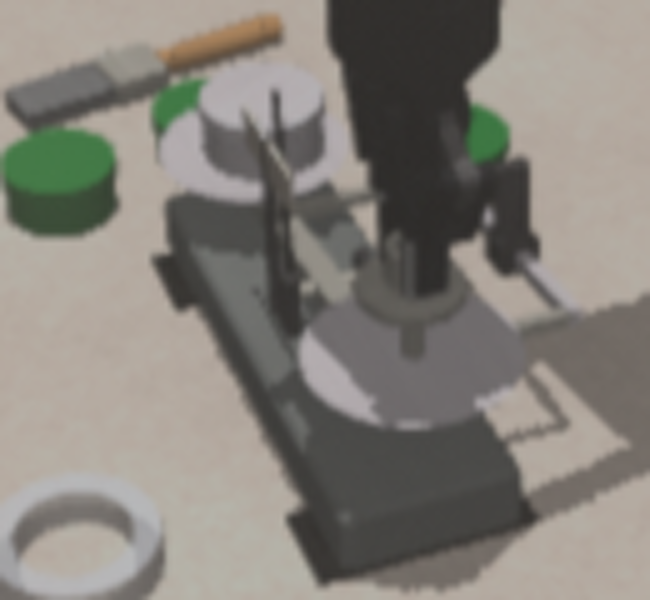

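View pics/w5.png

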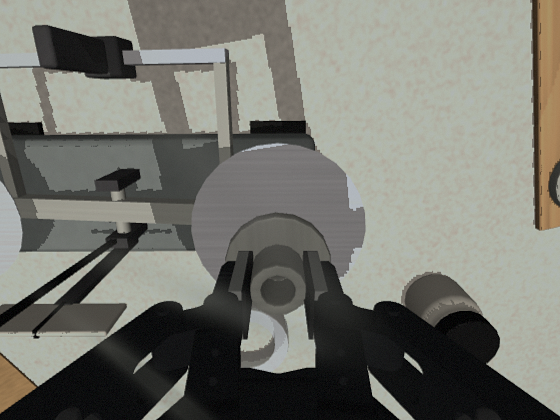

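Run:
```python
from h import *
from plant import r,state,viewer
def avg(n=20):
    F=[]
    for i in range(n): r.pause(.01);F.append(state()['ft_force'])
    return np.mean(F,0).round(2)
print('pre',avg())
for z in (.112,.095):
    st=r.move_straight([.6052,.0092,z],v=.03,f_stop=3.5);print(z,st,avg(),state()['tcp_pos'])
    if st:break
g=viewer.grab_frame('scene');np.savez('s6.npz',**g);cv2.imwrite('pics/s6.png',cv2.resize(g['frame'][150:270,220:350,::-1],None,fx=5,fy=5,interpolation=cv2.INTER_CUBIC))
print(state()['t'])
```

```text
pre [-0.11  0.01 -2.07]
0.112 False [-0.05  0.1  -2.07] [0.60537565 0.00920616 0.11219998]
0.095 False [-0.15 -0.1  -1.98] [0.60539399 0.00920852 0.09523724]
19.85
```

View pics/s6.png

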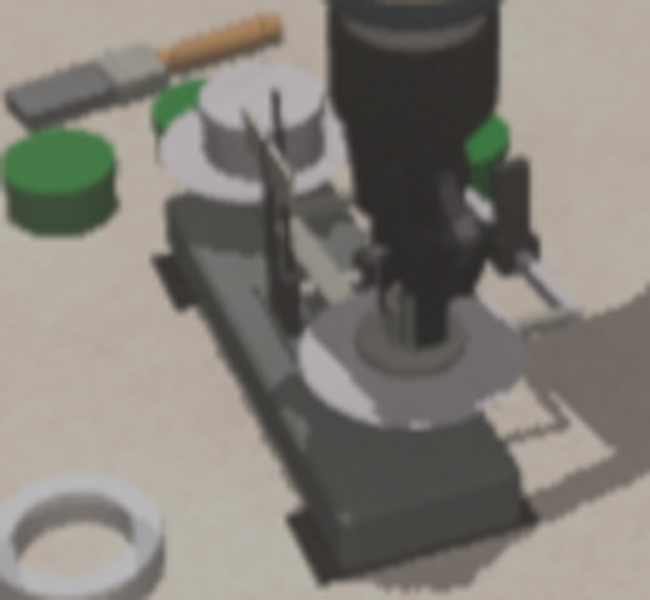

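Run:
```python
from h import *
from plant import r,state,viewer
def avg(n=25):
    F=[]
    for i in range(n): r.pause(.01);F.append(state()['ft_force'])
    return np.mean(F,0).round(2)
for z in (.086,.078,.073):
    st=r.move_straight([.6052,.0092,z],v=.03,f_stop=4);print(z,st,avg(),state()['tcp_pos'])
    if st:break
g=viewer.grab_frame('scene');np.savez('s7.npz',**g);cv2.imwrite('pics/s7.png',cv2.resize(g['frame'][150:270,220:350,::-1],None,fx=5,fy=5,interpolation=cv2.INTER_CUBIC))
print(state()['t'])
```

```text
0.086 False [-0.92  0.08 -0.25] [0.60506778 0.00921626 0.08604239]
0.078 False [-0.74 -0.17 -0.22] [0.60504452 0.00920646 0.07802019]
0.073 False [-0.39 -0.04 -0.24] [0.6051442  0.00921121 0.07299404]
21.7083
```

View pics/s7.png

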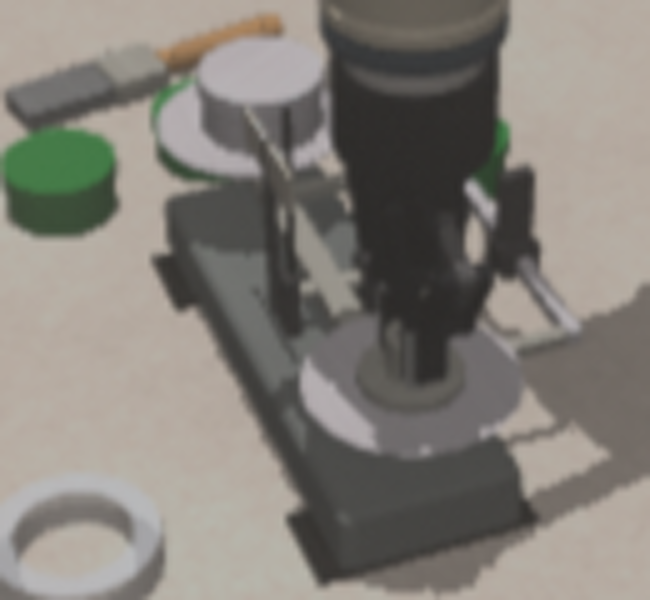

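Run:
```python
from h import *
from plant import r,state,viewer
r.gripper_to(.5)
r.move_straight([.6052,.0092,.14],v=.12)
r.gripper_to(0.0)
# poise approach hover: +y side of the tab
r.reach([.49,.03,.16],down(np.deg2rad(81)))
s=state();print(s['t'],s['tcp_pos'])
g=viewer.grab_frame('scene');np.savez('s8.npz',**g);cv2.imwrite('pics/s8.png',cv2.resize(g['frame'][150:270,220:350,::-1],None,fx=5,fy=5,interpolation=cv2.INTER_CUBIC))
g=viewer.grab_frame('wrist');g['W']=wristT(s,g);np.savez('w8.npz',**g);cv2.imwrite('pics/w8.png',g['frame'][:,:,::-1])
g=viewer.grab_frame('top');np.savez('t8.npz',**g);cv2.imwrite('pics/t8.png',cv2.resize(g['frame'][165:290,210:370,::-1],None,fx=4.5,fy=4.5,interpolation=cv2.INTER_CUBIC))
```

```text
23.7667 [0.49017646 0.03013021 0.16066758]
```

View pics/s8.png

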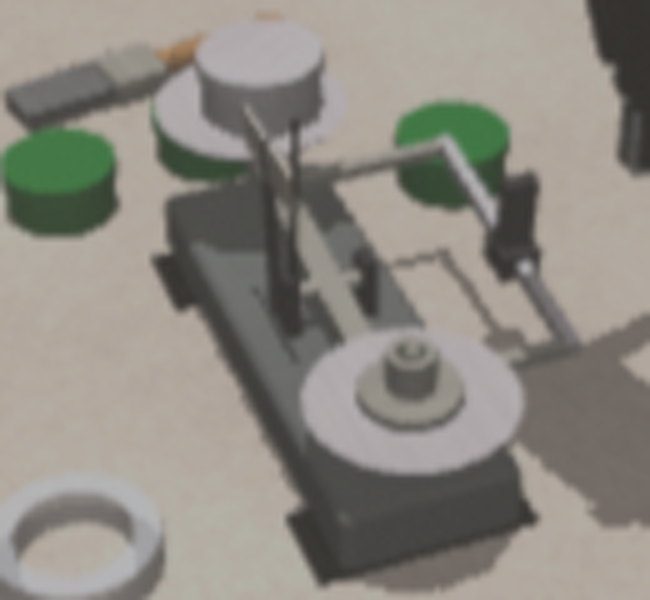

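View pics/w8.png

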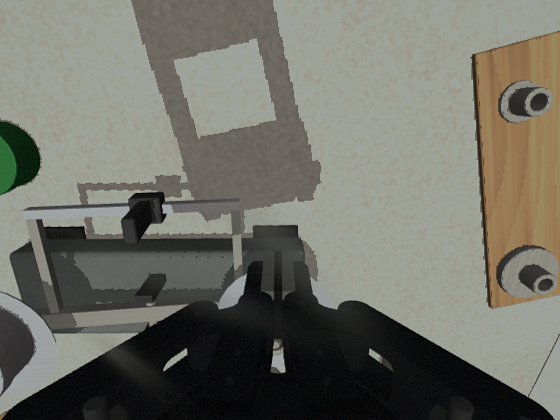

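View pics/t8.png

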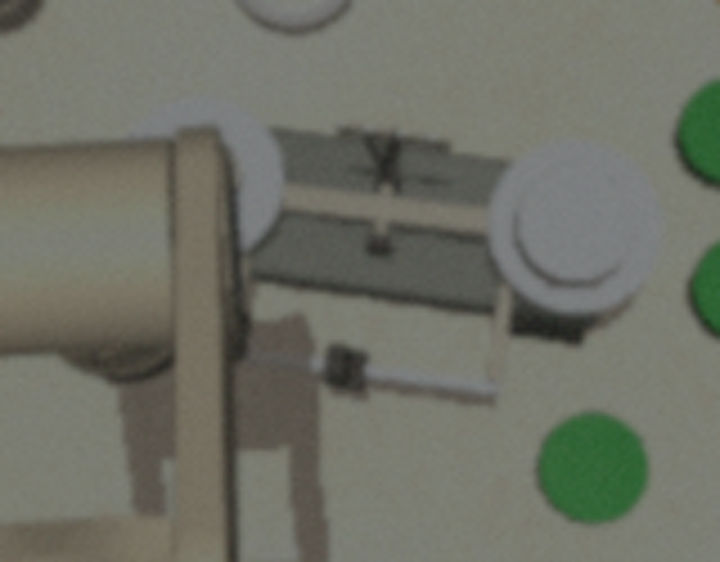

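Run:
```python
from h import *
f=dict(np.load('w8.npz'));W=cloud(f,f['W']);Z=W[...,2]
# tin center/right pan from top0
g=dict(np.load('top0.npz'));Wt=cloud(g,g['T'])
m=np.zeros(Z.shape,bool);m[185:250,100:180]=1
t=m&(Z>.085)
tab=m&(Z>.105);P=W[tab]
print('tab',len(P),P.mean(0),P[:,2].max())
reg=np.zeros(Z.shape,bool);reg[195:222,22:246]=1
bar=reg&(Z>.05)&(Z<.1)&(f['frame'].mean(2)>95)&(W[...,0]<.51)
B=W[bar];l=np.polyfit(B[:,1],B[:,0],1);print('bar',len(B),'dx/dy',l,'y',np.percentile(B[:,1],[1,50,99]),'slope z',np.polyfit(B[:,1],B[:,2],1))
d=np.array([l[0],1]);d/=np.linalg.norm(d);print('dir',d)
o=np.array([.6052,.0102])-.12*d; 
for nm,pp in (('tab',P),('bar',B)):
    s=(pp[:,:2]-o)@d;n=(pp[:,:2]-o)@np.array([d[1],-d[0]]);print(nm,np.percentile(s,[2,50,98]).round(4),np.percentile(n,[2,50,98]).round(4),np.percentile(pp[:,2],[2,50,98]).round(4))
blk=m&(f['frame'].mean(2)<70)&(Z>.06)&(Z<.1);pp=W[blk];s=(pp[:,:2]-o)@d;n=(pp[:,:2]-o)@np.array([d[1],-d[0]]);print('blk',len(pp),np.percentile(s,[2,50,98]),np.percentile(n,[2,98]),np.percentile(pp[:,2],[2,98]))
cv2.imwrite('pics/c9.png',cv2.resize(f['frame'][180:250,95:185,::-1],None,fx=8,fy=8,interpolation=cv2.INTER_CUBIC))
```

```text
tab 604 [ 0.48342961 -0.07560677  0.11812259] 0.12428504230243528
bar 1740 dx/dy [0.15323672 0.4970964 ] y [-0.17863309 -0.11232976 -0.0066236 ] slope z [-0.12101797  0.06341019]
dir [0.15146869 0.98846206]
tab [0.0111 0.0174 0.0204] [-0.1154 -0.1077 -0.0967] [0.1059 0.121  0.1233]
bar [-0.0861 -0.02    0.0852] [-0.1092 -0.1054 -0.1009] [0.0641 0.077  0.0852]
blk 934 [-0.02303515  0.01624545  0.02779283] [-0.11743192 -0.09611126] [0.06286543 0.09836402]
```

View pics/c9.png

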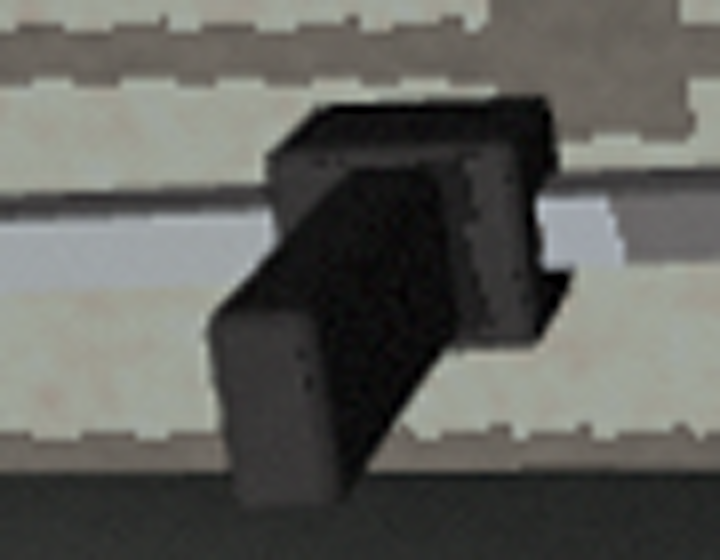

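```bash
cat > push.py <<'E'
from h import *
d=np.array([.15147,.98846]);nv=np.array([d[1],-d[0]]);o=np.array([.6052,.0102])-.12*d
q=down(np.arctan2(d[1],d[0]))
def pt(s,z,n=-.105): return np.append(o+s*d+n*nv,z)
def bar(f):
    W=cloud(f,f['W']);Z=W[...,2]
    S=(W[...,:2]-o)@d;N=(W[...,:2]-o)@nv
    b=(np.abs(N+.105)<.006)&(np.abs(S)<.083)&(Z>.055)&(Z<.095)&(f['frame'].mean(2)>60)
    t=(np.abs(N+.105)<.015)&(np.abs(S)<.075)&(Z>.112)&(Z<.135)
    l=np.polyfit(S[b],Z[b],1);e=np.abs(Z[b]-np.polyval(l,S[b]));k=e<.003
    l=np.polyfit(S[b][k],Z[b][k],1)
    th=-l[0]; tc=np.percentile(S[t],[2,98]) if t.any() else None
    print('theta',th,'n',k.sum(),'z0',l[1],'tab s',tc,None if tc is None else 'p~%.4f'%(tc.mean()-.052*th))
E
python3 - <<'E'
from push import *
from plant import r,state,viewer
bar(dict(np.load('w8.npz')))
r.reach(pt(.048,.12),q)
r.move_straight(pt(.048,.063),v=.12,f_stop=5)
st=r.move_straight(pt(.009,.063),v=.03,f_stop=5)
print(st,state()['tcp_pos'],state()['ft_force'])
r.move_straight(pt(.030,.063),v=.08)
r.move_straight(pt(.030,.13),v=.15)
r.reach(pt(.14,.16,-.11),q)
s=state();f=viewer.grab_frame('wrist');f['W']=wristT(s,f);np.savez('w9.npz',**f);bar(f);print(s['t'])
cv2.imwrite('pics/w9.png',f['frame'][:,:,::-1])
g=viewer.grab_frame('scene');np.savez('s9.npz',**g);cv2.imwrite('pics/s9.png',cv2.resize(g['frame'][150:270,220:350,::-1],None,fx=5,fy=5,interpolation=cv2.INTER_CUBIC))
E
```

```text
theta 0.12101128743808297 n 1751 z0 0.07448969794420153 tab s [0.01116009 0.02041442] p~0.0095
False [ 0.48453933 -0.08346403  0.06296619] [ 0.57922439  0.50623326 -0.37627956]
theta 0.050444953152780164 n 1646 z0 0.0744238798568602 tab s [-0.0058019   0.00344579] p~-0.0038
27.9667
```

View pics/w9.png

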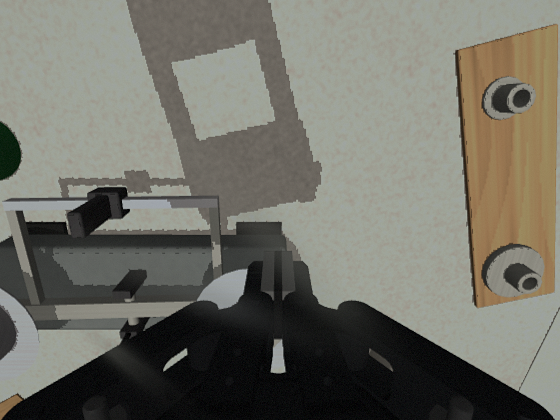

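View pics/s9.png

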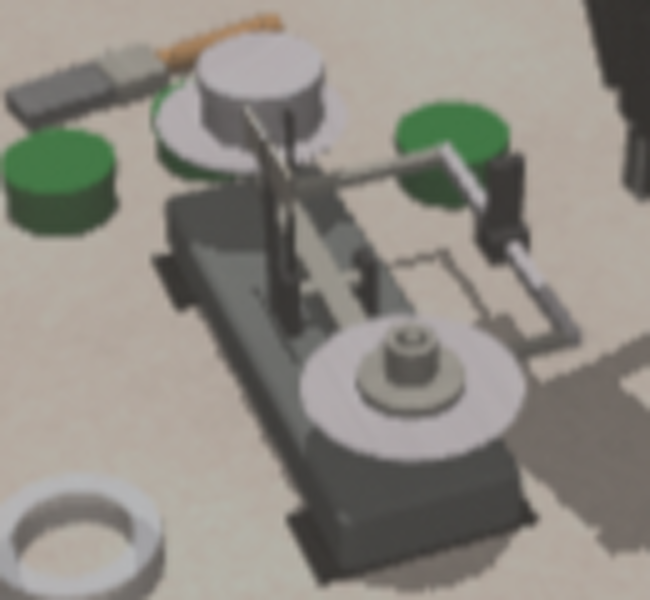

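Run:
```python
from push import *
from plant import r,state,viewer
r.reach(pt(.030,.12),q)
r.move_straight(pt(.030,.063),v=.12,f_stop=5)
st=r.move_straight(pt(.0006,.063),v=.02,f_stop=5)
print(st,state()['tcp_pos'])
r.move_straight(pt(.025,.063),v=.08)
r.move_straight(pt(.025,.13),v=.15)
r.reach(pt(.14,.16,-.11),q)
r.pause(1)
for i in range(2):
    s=state();f=viewer.grab_frame('wrist');f['W']=wristT(s,f);bar(f);print(s['t']);r.pause(.5)
cv2.imwrite('pics/w10.png',f['frame'][:,:,::-1])
g=viewer.grab_frame('scene');np.savez('s10.npz',**g);cv2.imwrite('pics/s10.png',cv2.resize(g['frame'][150:270,220:350,::-1],None,fx=5,fy=5,interpolation=cv2.INTER_CUBIC))
W=cloud(g,g['T']);S=(W[...,:2]-o)@d;N=(W[...,:2]-o)@nv
for s0 in(.12,-.12):
    rr=np.hypot(S-s0,N);m=(rr>(.042 if s0<0 else .032))&(rr<.052)&(W[...,2]>.08)&(W[...,2]<.12);print(s0,np.nanmedian(W[...,2][m]),m.sum())
```

```text
False [ 0.48330164 -0.0918515   0.06299968]
theta -0.016219850171522648 n 1553 z0 0.07443002661477234 tab s [-0.01749713 -0.00783748] p~-0.0118
33.4583
theta -0.016282549488750804 n 1544 z0 0.07440854589813393 tab s [-0.01741132 -0.00777744] p~-0.0117
34.0083
0.12 0.10219407959476556 520
-0.12 0.09806542719624883 138
```

View pics/s10.png

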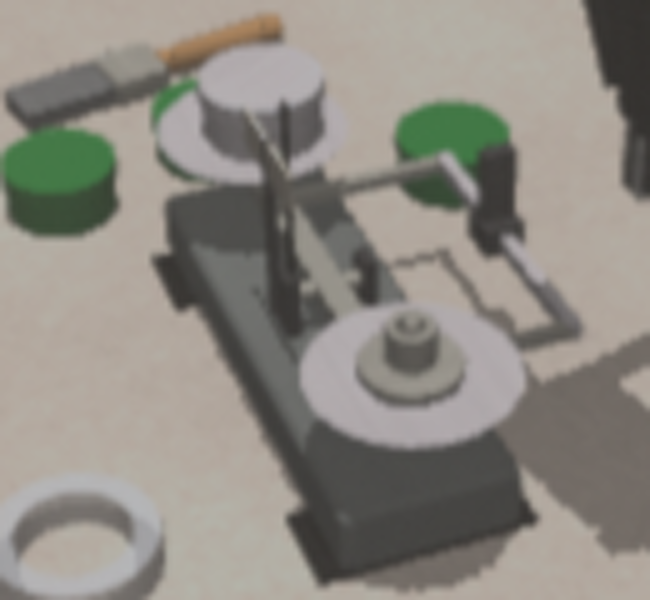

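Run:
```python
from push import *
from plant import r,state,viewer
r.move_straight(pt(-.045,.14),v=.25)
r.move_straight(pt(-.045,.063),v=.12,f_stop=5)
st=r.move_straight(pt(-.0234,.063),v=.02,f_stop=5)
print(st,state()['tcp_pos'])
r.move_straight(pt(-.045,.063),v=.08)
r.move_straight(pt(-.045,.14),v=.15)
r.move_straight(pt(.14,.16,-.11),v=.25)
r.pause(1)
for i in range(2):
    s=state();f=viewer.grab_frame('wrist');f['W']=wristT(s,f);bar(f);print(s['t']);r.pause(.3)
cv2.imwrite('pics/w11.png',f['frame'][:,:,::-1])
g=viewer.grab_frame('scene');np.savez('s11.npz',**g);cv2.imwrite('pics/s11.png',g['frame'][:,:,::-1])
W=cloud(g,g['T']);S=(W[...,:2]-o)@d;N=(W[...,:2]-o)@nv
for s0 in(.12,-.12):
    rr=np.hypot(S-s0,N);m=(rr>(.042 if s0<0 else .032))&(rr<.052)&(W[...,2]>.08)&(W[...,2]<.12);print(s0,np.nanmedian(W[...,2][m]),m.sum())
```

```text
False [ 0.47957456 -0.11568897  0.06291848]
theta 0.019398245464720305 n 1638 z0 0.07435911729880328 tab s [-0.01106249 -0.00160499] p~-0.0073
40.5
theta 0.020260678464883695 n 1639 z0 0.07438967947276412 tab s [-0.01091785 -0.00151266] p~-0.0073
40.85
0.12 0.09751824284819555 530
-0.12 0.1024617568446099 128
```

View pics/s11.png

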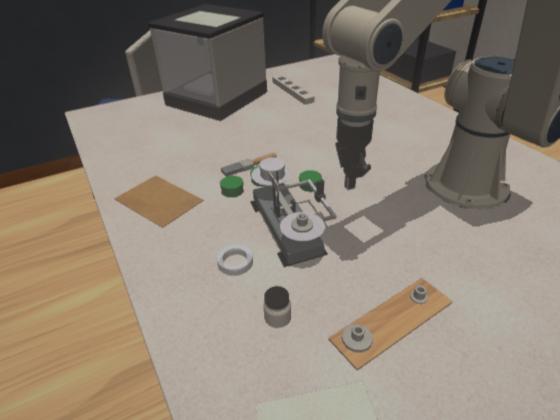

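Run:
```python
from push import *
from plant import r,state,viewer
r.move_straight(pt(.030,.12),v=.2)
r.move_straight(pt(.030,.063),v=.12,f_stop=5)
st=r.move_straight(pt(.0025,.063),v=.02,f_stop=5)
print(st,state()['tcp_pos'])
r.move_straight(pt(.025,.063),v=.08)
r.move_straight(pt(.025,.13),v=.15)
r.reach(pt(.14,.16,-.11),q)
r.pause(1)
for i in range(2):
    s=state();f=viewer.grab_frame('wrist');f['W']=wristT(s,f);bar(f);print(s['t']);r.pause(.4)
cv2.imwrite('pics/w12.png',f['frame'][:,:,::-1])
g=viewer.grab_frame('scene');np.savez('s12.npz',**g);cv2.imwrite('pics/s12.png',cv2.resize(g['frame'][150:270,220:350,::-1],None,fx=5,fy=5,interpolation=cv2.INTER_CUBIC))
W=cloud(g,g['T']);S=(W[...,:2]-o)@d;N=(W[...,:2]-o)@nv
for s0 in(.12,-.12):
    rr=np.hypot(S-s0,N);m=(rr>(.042 if s0<0 else .032))&(rr<.052)&(W[...,2]>.08)&(W[...,2]<.12);print(s0,np.nanmedian(W[...,2][m]),m.sum())
```

```text
False [ 0.48361123 -0.08998086  0.06302658]
theta -0.003977854695389458 n 1530 z0 0.0744409546421715 tab s [-0.01508676 -0.00541778] p~-0.0100
46.7167
theta -0.002911833821469797 n 1529 z0 0.074452416806653 tab s [-0.0148824  -0.00552602] p~-0.0101
47.1667
0.12 0.10063777440059296 529
-0.12 0.09956402149879251 142
```

View pics/s12.png

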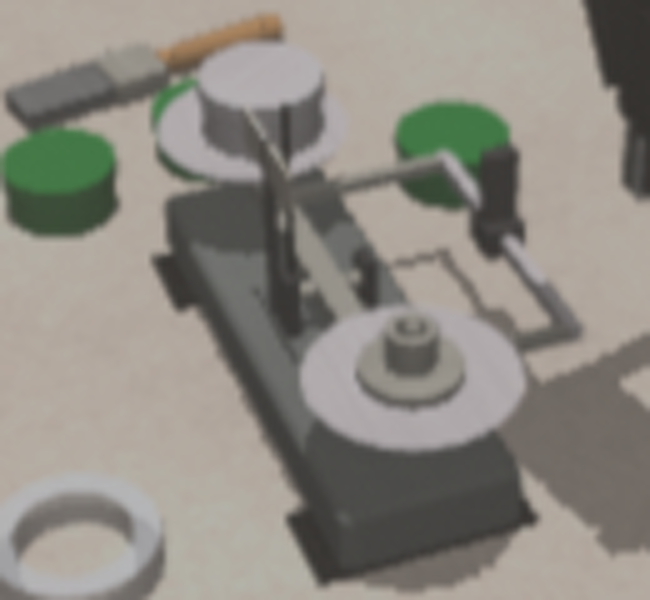

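The picture shows the beam level, with the needle at (285,150), the ring weight flat on the left pan at (410,365) and the tin in the middle of its pan. Tilt is about -0.004 rad and steady, and the gripper is clear of everything.

```bash
python3 -c "
from plant import r
r.close_job()"
```

```text
the job is handed in; nothing more can be done
```

The 200 g ring weight is seated over the stem of the left pan, the beam floats close to level, and the job was handed in at about 47.6 s of the 72 s limit.

- **Tin mass:** pressing the left pan lightly (about 1.6 N) and then lowering the weight onto it gave about 180–187 g. The final poise position (about -10 mm) implies about 187 g.
- **Placing the weight:** it went over the stem with no sideways force. It was let go with the pan near level, so it sank gently with the pan.
- **Setting the poise:** this took four pushes. The first left the tilt at +0.050 rad and the second at -0.016 rad. A small correction from the other side overshot to +0.020 rad, and the last push brought it level.

**Last checks:**
- **Tilt:** the bar slope in the wrist camera gave -0.004 and then -0.003 rad, 0.45 s apart. The pan heights in the scene camera, 100.6 and 99.6 mm, gave -0.004 to -0.005 rad. Both are well inside the 0.025 rad limit.
- **Scene:** in the pictures the weight lies flat on the pan, the tin is still on its pan, the other two weights are on the tray, and the jar, tape and brush look unmoved. I judged these by eye and did not measure them.

**What disagreed:**
- **Finger length:** the fingers end about 34 mm short of the reported TCP, not at it. My first press therefore missed the pan. Cameras and contact agreed on this, and I corrected for it afterwards.
- **Grasp contact:** the fingertips pressed on the weight's disc with about 6 N while gripping it on the tray, before it was near the balance.
- **Balance force:** my readings there stayed low, at most about 2 N, and the force stops (4–7 N) never tripped. I did not record the peak during each push.

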